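# Uncover the die block and offer up its guide plate

### The arm

A 6-joint arm with a two-finger parallel gripper is mounted at the origin on the work surface. World frame = base frame: x ahead of the robot, y to its left, z up, the work surface at z = 0. Lengths are in m, angles in rad, forces in N, time in s.
With the tool pointing down it reaches from about 0.3 to 0.825 m from the base axis. Payload 5.4 kg.
Tool frame: the origin (TCP) lies at the very end of the fingers, on their centre line; the grasp point (between the pads) lies 19 mm behind it; z points along the fingers, y is the direction in which the jaws open and shut (so a half turn about z gives the same grasp; the last joint's range is limited). The gripper opens to 92 mm and grips with 3 to 60 N. Pads are 20 mm wide; open, the fingers measure 128 mm over their backs; the gripper's body (75 mm by 189 mm) begins 69 mm behind the grasp point.
Start: joints at [1.034, 0.158, 1.597, -0, 1.386, -0.21], TCP at [0.185, 0.545, 0.215] pointing down, gripper open.
Joint ranges: [-2.91, 2.91], [-0.94, 2.29], [0.18, 2.7], [-1.29, 4.43], [0.17, 2.64], [-3, 3]. Speed limits (rad/s): [2.57, 2.57, 3.14, 3.14, 3.14, 3.14].

### API

Orientations are given as a rotation vector (axis times angle).
In Python, from cell import robot gives the robot as it stands.
- The arm moves only by the tool arm_command, never from a script. Its arguments are lists of equal length, an entry for each row: "dp": the shift along the tool's x, y, z in cm, a list of three; "spin": the turn about the tool's z in rad; "hand": the gripper's target within -1 to 1 (fully open at 1, half-way at 0, shut at -1). In form: {"dp": [[x, y, z], ...], "spin": [spin, ...], "hand": [hand, ...]}. A call has 1 to 12 rows; each row is the pose to reach, as a shift and turn from the pose commanded when the call began, along the tool's axes at that moment; what a row does not reach only later rows make up. A row lasts 1/8 s, in which the tool goes at most 62.5 mm and 10.7 degrees, less where a joint would pass 70% of its speed; a pose out of reach is approached as far as the arm can. A call with a gripper value outside its range is refused whole. The fingers move at their own pace and stop on an object; "newtons" is the grip in N (left out, the last holds). Time passes only in rows, so rows that repeat a pose let the fingers close. It gives the time, the measured TCP pose, the force and the opening at its end, in the units of the state.
- robot.read_state(): the state, without advancing time (a new reading comes with each control period).
- robot.camera(name): name is "scene" or "top" or "wrist"; returns a dict with "image" (384x512x3 uint8, red, green, blue), "z_map" (384x512 float32, m along the optical axis (not along the pixel's ray), 0 where there is no reading), "camera_matrix" (3x3 intrinsics, pixels), "world_from_camera" (4x4, takes a point from camera to world coordinates). Camera axes: x right, y up, looking along -z (the intrinsics and any distortion apply to the point x, -y, -z); pixel columns grow to the right and rows downward; lengths in m; the calibration is good to about 2 mm. A picture is of the moment at which its call begins.
- robot.hand_in(): hands the job in, once; it reports no verdict.
The state is a dict: "t": time; "joint_pos": joint angles; "joint_vel": joint speeds; "tau": joint torques, N m; "eef_pos": TCP position; "orientation": TCP orientation; "force": force on the tool from outside, world axes, zero at the start; "wrist_torque": the same for the moment, N m; "finger_gap": finger opening in m.
Only numpy, scipy, OpenCV 4.12 (cv2) and the standard library are available. Lean on these libraries where they do the work, as an engineer would, in place of code of your own. Each camera call takes 0.05 s, during which the arm holds its last target.

### The job

Lift the folded metal guard off the steel die block by its wooden grip and hang it flat astride the bar of the bench rack, one leg on either side of the bar, and let go of it. Then pick up the three-hole guide plate by its grip bar and hold it level about a centimetre above the block without touching it, with its pair of holes over the block's pair and its single hole over the single one, so that each threaded hole shows whole through its plate hole. Finish while still holding the plate there, quite still, ready for the screws, and leave the other tools on the bench alone.

Things in the scene. Friction and masses are not known exactly. Their poses are not given: they have to be found in the camera images.
- block: steel die block, 70 x 120 x 45 mm, fixed to the bench, under the folded guard at the start. Origin: centre of its underside, on the bench. x along its 70 mm side, y along its 120 mm side, z up. Its top has three threaded holes, 8 mm wide: a pair near the +y end and a single one near the -y end.
- guard: loose dust guard of folded sheet aluminium, about 0.2 kg: a flat top 88 x 120 x 3 mm with two legs (3 mm thick, 40 mm deep) going down along its two 120 mm sides, 82 mm apart inside, ends open, and a wooden grip bar standing on top. At the start it stands over the block with its flat top resting on the block's top, a leg on either long side (6 mm free each side). Origin: centre of the underside of the flat top; y along the legs, z up.
- guard_grip (a point): centre of the guard's wooden grip bar (14 mm thick along x, 60 mm long along y, 35 mm tall), 20.5 mm above the underside of the flat top; the grip bar runs from 3 to 38 mm above that underside. Axes as the guard's.
- plate: loose steel guide plate, about 0.35 kg, 70 x 120 x 6 mm, lying flat on the white soldering board (board top 12 mm above the bench), with an upright steel grip bar on its middle and three clear 16 mm through holes in the same pattern as the block's: a pair at the +y end, one at the -y end. Origin: centre of its underside; x along 70 mm, y along 120 mm, z up.
- plate_grip (a point): centre of the plate's grip bar (14 mm thick along x, 50 mm long along y, 35 mm tall), 23.5 mm above the plate's underside; the grip bar runs from 6 to 41 mm above the underside. Axes as the plate's.
- rail: bench tool rack: a level flat steel bar, 24 mm wide, 260 mm long, 12 mm thick, top 120 mm above the bench, on two posts centred 122 mm either side of its middle (16 mm thick, feet 90 x 30 x 8 mm); fixed. Origin on the bench under the middle of the bar; y along the bar.
- bar_top (a point): middle of the bar's top face, 120 mm above the bench; y along the bar, x across it, z up.
- board: white soldering board, 180 x 220 x 12 mm, fixed, lying on the bench. Origin: centre of its underside.
- hammer: bystander: small hammer lying on the bench, 220 mm long. To be left alone.
- dish: bystander: white dish, 90 mm wide, 25 mm tall, with brass discs in it. To be left alone. Origin: centre of its underside.
- punches: bystander: wooden block, 50 x 110 x 30 mm, with four steel punches standing 35 mm out of it. To be left alone. Origin: centre of its underside.
- tweezers: bystander: steel tweezers lying flat between block and robot, 130 mm long, 6 mm tall. To be left alone.
- block_hole0 (a point): mouth of a threaded hole on the block's top, 45 mm above the bench, at block x +20, y +43 (one of the pair) mm. Axes as the block's.
- plate_hole0 (a point): centre of a plate hole, at the plate's underside, at plate x +20, y +43 (one of the pair) mm; it belongs over block_hole0.
- block_hole1 (a point): mouth of a threaded hole on the block's top, 45 mm above the bench, at block x -20, y +43 (the other of the pair) mm. Axes as the block's.
- plate_hole1 (a point): centre of a plate hole, at the plate's underside, at plate x -20, y +43 (the other of the pair) mm; it belongs over block_hole1.
- block_hole2 (a point): mouth of a threaded hole on the block's top, 45 mm above the bench, at block x 0, y -43 (the single one) mm. Axes as the block's.
- plate_hole2 (a point): centre of a plate hole, at the plate's underside, at plate x 0, y -43 (the single one) mm; it belongs over block_hole2.
Things that resemble listed ones, but are neither listed nor needed, are in the scene too. Of the things that look like the guard, the larger one is meant. What is shaped like the plate but red is not meant.

How it is judged:
On the way:
1. the guard hangs astride the bar, level, at rest and released (angle between the y axis of guard_grip and the y axis of bar_top, either way round below 0.6 rad and angle between guard_grip's own z axis and vertical below 0.2 rad and x of guard_grip in the frame of bar_top between -0.03 and 0.03 m and z of guard_grip in the frame of bar_top between 0.01 and 0.03 m and contact force between guard and rail above 0.3 N and contact force between guard and the fingers below 0.1 N and linear speed of guard below 0.02 m/s), for 0.3 s.
At the end, for the whole second after the job is handed in: Guard rests astride the bar, not held, still, level to 0.2 rad, along the bar to 0.6 rad, centred to 30 mm. Plate is held by the fingers, still, level to 0.12 rad, touching neither block nor guard; each hole within 5 mm sideways of its threaded hole and 3 to 22 mm above the block (all of step 1 and horizontal distance between plate_hole0 and block_hole0 below 0.005 m and z of plate_hole0 in the frame of block_hole0 between 0.003 and 0.022 m and horizontal distance between plate_hole1 and block_hole1 below 0.005 m and z of plate_hole1 in the frame of block_hole1 between 0.003 and 0.022 m and horizontal distance between plate_hole2 and block_hole2 below 0.005 m and z of plate_hole2 in the frame of block_hole2 between 0.003 and 0.022 m and contact force between plate and the fingers above 1 N and contact force between plate and block below 0.1 N and contact force between plate and guard below 0.1 N and linear speed of plate below 0.02 m/s and angle between plate_grip's own z axis and vertical below 0.12 rad); the arm keeps its last pose, push and grip.
It fails at once if the hammer is pushed more than 30 mm (distance of hammer from where it was at the start of the episode above 0.03 m).
It fails at once if the dish of discs is pushed more than 30 mm (distance of dish from where it was at the start of the episode above 0.03 m).
It fails at once if the punch block is pushed more than 30 mm (distance of punches from where it was at the start of the episode above 0.03 m).
It fails at once if the tweezers is pushed more than 30 mm (distance of tweezers from where it was at the start of the episode above 0.03 m).
It also fails if it takes over 64 s, if anything falls off the work surface, if the arm or the gripper's body presses on something with over 40 N, if the wrist force passes 120 N, or if a joint passes its speed limit or range.

## Working session

There is one attempt and no reset: what is moved stays moved. The work goes in short steps, Python scripts to look and compute and a tool call to move; the robot and the scene stay as the last step left them, time stands still between calls to the robot, and variables do not carry over. Pictures are saved under pics/ and viewed, and the job is handed in when it is done.

Besides the shell and the picture viewer there is one more tool, called after "Emit:" as name([rows], argument=value, ...), one row to a line, values as JSON. arm_command: Moves the arm, as the interface text tells. Its arguments: {"type":"object","properties":{"dp":{"type":"array"},"spin":{"type":"array"},"hand":{"type":"array"},"newtons":{"type":"number"}},"required":["dp","spin","hand"]}

```bash
mkdir -p pics; ls
cat > h.py <<'E'
import numpy as np,cv2
from cell import robot
def shot(name,fn):
    c=robot.camera(name); np.savez('pics/'+fn+'.npz',**c)
    cv2.imwrite('pics/'+fn+'.png',cv2.cvtColor(c['image'],cv2.COLOR_RGB2BGR)); return c
def world(c):
    z=np.array(c['z_map']);h,w=z.shape;K=np.array(c['camera_matrix']);T=np.array(c['world_from_camera'])
    u,v=np.meshgrid(np.arange(w),np.arange(h))
    P=np.stack([(u-K[0,2])/K[0,0]*z,-(v-K[1,2])/K[1,1]*z,-z],-1)
    W=P@T[:3,:3].T+T[:3,3]; W[z==0]=np.nan; return W
E
python3 - <<'E'
from h import *
for n in ['scene','top','wrist']:
    c=shot(n,n+'0'); print(n,c['camera_matrix'],c['world_from_camera'])
print(robot.read_state())
E
```

```text
pics
scene [[379.45359535   0.         258.44557786]
 [  0.         379.45359535 187.80580475]
 [  0.           0.           1.        ]] [[ 8.67357243e-01 -3.90121199e-01  3.09025668e-01  8.25274306e-01]
 [ 4.97685989e-01  6.80223025e-01 -5.38149879e-01 -4.93455765e-01]
 [-2.62698595e-04  6.20565941e-01  7.84154222e-01  8.23823061e-01]
 [ 0.00000000e+00  0.00000000e+00  0.00000000e+00  1.00000000e+00]]
top [[385.66562937   0.         255.94382368]
 [  0.         385.66562937 189.77539673]
 [  0.           0.           1.        ]] [[-0.02189698  0.98266882 -0.18407203  0.31934489]
 [-0.99968064 -0.02384409 -0.00837097  0.01232788]
 [-0.01261492  0.18382995  0.98287711  1.2287637 ]
 [ 0.          0.          0.          1.        ]]
wrist [[275.3121057    0.         252.37048932]
 [  0.         275.3121057  193.72793185]
 [  0.           0.           1.        ]] [[ 0.32103707 -0.91718212 -0.23603424  0.11715807]
 [ 0.94706605  0.31063177  0.08107895  0.56682094]
 [-0.00104443 -0.24956937  0.96835636  0.38420228]
 [ 0.          0.          0.          1.        ]]
{'t': 0.15, 'joint_pos': array([ 1.03391718e+00,  1.58902876e-01,  1.59792587e+00, -1.63204583e-05,
        1.38618425e+00, -2.10058275e-01]), 'joint_vel': array([-8.67179291e-04, -1.83202524e-03, -3.17759609e-03, -1.38105408e-03,
        2.86103174e-04,  7.02484347e-05]), 'tau': array([-4.65367957e-04, -3.85919917e+01, -3.22431672e+01,  7.01776729e-02,
        3.52591428e-02, -7.99998293e-05]), 'eef_pos': array([0.18434851, 0.54414611, 0.21385445]), 'orientation': array([-5.11000676e-01, -3.09924450e+00,  2.08613875e-03]), 'force': array([-0.18780566,  0.42245052,  0.47037834]), 'wrist_torque': array([-0.03372379, -0.04958401,  0.01349387]), 'finger_gap': 0.09189529549757272}
```

View pics/top0.png

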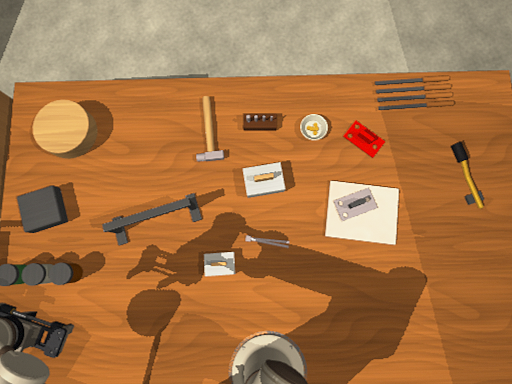

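View pics/scene0.png

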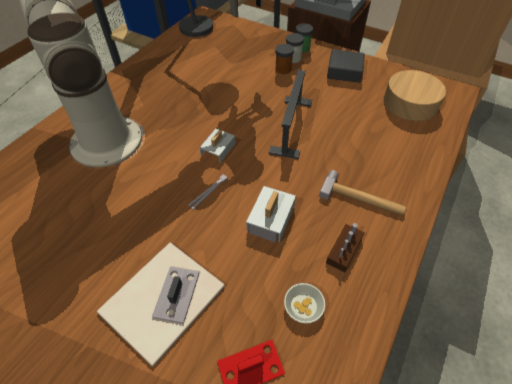

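View pics/wrist0.png

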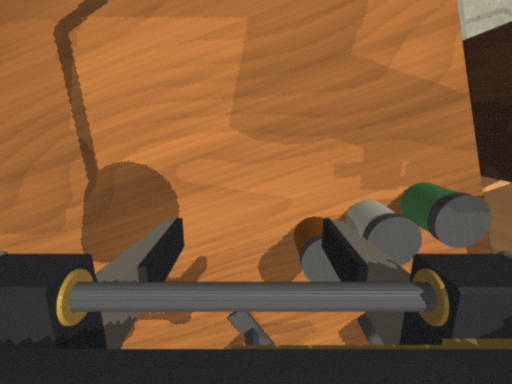

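```bash
cat > m.py <<'E'
from h import *
def rect(W,box,zlo,zhi,name):
    u0,u1,v0,v1=box
    P=W[v0:v1,u0:u1].reshape(-1,3); P=P[(P[:,2]>zlo)&(P[:,2]<zhi)]
    r=cv2.minAreaRect((P[:,:2]*1000).astype(np.float32)); b=cv2.boxPoints(r)
    e=[b[1]-b[0],b[2]-b[1]]; l=max(e,key=np.linalg.norm)
    print(name,len(P),'c',np.round(r[0],1),'size',np.round(r[1],1),'long axis deg',round(np.degrees(np.arctan2(l[1],l[0]))%180,1),'z',np.round(np.median(P[:,2])*1000,1),'mean',np.round(P[:,:2].mean(0)*1000,1))
E
python3 - <<'E'
from m import *
c=dict(np.load('pics/top0.npz'));W=world(c)
print('bench z',np.nanmedian(W[280:320,300:340,2]))
rect(W,(235,295,155,205),.042,.055,'guardtop')
rect(W,(235,295,155,205),.07,.1,'guardgrip')
rect(W,(325,385,180,228),.015,.024,'plate')
rect(W,(325,385,180,228),.04,.065,'plategrip')
rect(W,(95,210,185,250),.11,.13,'rail')
rect(W,(315,405,170,250),.008,.024,'board')
rect(W,(235,300,225,255),.003,.024,'tweez')
rect(W,(185,230,90,165),.006,.1,'hammer')
rect(W,(240,282,108,135),.006,.1,'punch')
rect(W,(295,330,110,142),.006,.1,'dish')
rect(W,(195,240,245,280),.01,.1,'smallguard')
im=cv2.cvtColor(c['image'],cv2.COLOR_RGB2BGR)
cv2.imwrite('pics/topz.png',cv2.resize(im[145:255,225:405],None,fx=4.4,fy=4.4,interpolation=cv2.INTER_CUBIC))
E
```

```text
bench z 0.0007867416351934331
guardtop 941 c [ 5.768e+02 -5.000e-01] size [ 88.8 120.4] long axis deg 98.5 z 49.0 mean [ 5.755e+02 -5.000e-01]
guardgrip 102 c [ 5.76e+02 -2.00e-01] size [14.2 57.5] long axis deg 98.9 z 83.2 mean [ 5.752e+02 -1.000e-01]
plate 930 c [ 488.8 -290.5] size [180.8 145.6] long axis deg 85.2 z 17.8 mean [ 491.9 -290.2]
plategrip 80 c [ 493.7 -288.2] size [13.8 49.5] long axis deg 109.0 z 53.6 mean [ 493.  -286.9]
rail 788 c [463.4 343. ] size [ 25.3 259.9] long axis deg 106.2 z 120.9 mean [462.5 343.2]
board 3750 c [ 487.7 -302.2] size [256.4 233.3] long axis deg 86.7 z 13.4 mean [ 467.4 -309.8]
tweez 510 c [388.7  -8.5] size [202.5  91. ] long axis deg 88.7 z 4.5 mean [387.8  -5.8]
hammer 708 c [762.7 183. ] size [252.9 142.7] long axis deg 2.3 z 24.2 mean [735.7 174.8]
punch 569 c [776.4   3.9] size [138.9  71.6] long axis deg 79.4 z 30.6 mean [771.6   7.2]
dish 457 c [ 757.5 -170.7] size [ 87.6 118.6] long axis deg 161.9 z 15.2 mean [ 755.2 -171. ]
smallguard 668 c [318.  141.8] size [66.8 91.8] long axis deg 92.4 z 33.8 mean [317.6 141.4]
```

View pics/topz.png

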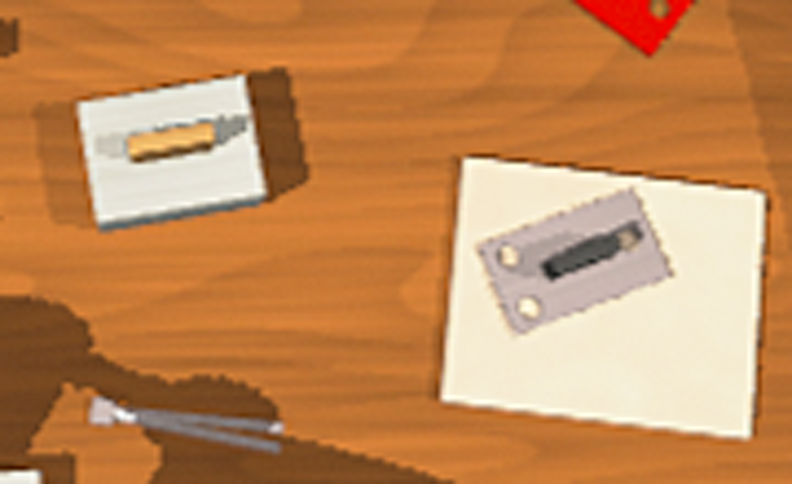

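```bash
cat > go.py <<'E'
from h import *
from scipy.spatial.transform import Rotation as Ro
def go(x,y,z,yaw):
    s=robot.read_state();R=Ro.from_rotvec(s['orientation']).as_matrix();p=np.array(s['eef_pos'])
    d=R.T@(np.array([x,y,z])/1000-p)*100
    cy=np.degrees(np.arctan2(R[1,1],R[0,1]))
    sp=-np.radians((yaw-cy+540)%360-180)
    print('t',round(s['t'],2),'p',np.round(p*1000,1),'yaw',round(cy,2),'tilt',np.round(R[:2,2],4),'q',np.round(s['joint_pos'],3),'F',np.round(s['force'],2),'gap',round(s['finger_gap']*1000,1))
    print('dp cm',np.round(d,2),'spin',round(sp,3))
E
python3 -c "
from go import *
go(576,0,150,8.7)"
```

```text
t 0.15 p [184.3 544.1 213.9] yaw 71.27 tilt [-0.0007 -0.0012] q [ 1.034  0.159  1.598 -0.     1.386 -0.21 ] F [-0.19  0.42  0.47] gap 91.9
dp cm [-54.56 -38.95   6.42] spin 1.092
```

Emit:
arm_command([
  [-5,-3.5,0.6],
  [-10,-7,1.2],
  [-15,-10.5,1.8],
  [-20,-14,2.4],
  [-25,-17.5,3],
  [-30,-21,3.6],
  [-35,-25,4.2],
  [-40,-28.5,4.8],
  [-45,-32,5.4],
  [-50,-35.5,6],
  [-54.56,-38.95,6.4],
  [-54.56,-38.95,6.4],
], spin=[0.1,0.2,0.3,0.4,0.5,0.6,0.7,0.8,0.9,1.0,1.092,1.092], hand=[1,1,1,1,1,1,1,1,1,1,1,1], newtons=25)

```text
t: 1.65
eef_pos: [0.5773, -0.0028, 0.1497]
orientation: [-2.052, -2.378, 0.001]
force: [-0.4, 0.1, 0.6]
finger_gap: 0.0917
```

```bash
python3 -c "
from go import *
from m import rect
go(576,0,54,8.7)
c=shot('wrist','w1');W=world(c)
rect(W,(0,512,0,384),.072,.095,'grip')
"
```

```text
t 1.65 p [577.3  -2.8 149.7] yaw 8.43 tilt [-0.0007 -0.0004] q [-2.140e-01  2.210e-01  1.657e+00 -1.000e-03  1.264e+00 -3.610e-01] F [-0.42  0.06  0.56] gap 91.7
dp cm [ 0.29 -0.08  9.57] spin -0.005
grip 998 c [577.   -0.7] size [13.4 59.5] long axis deg 98.3 z 83.1 mean [576.5   1. ]
```

View pics/w1.png

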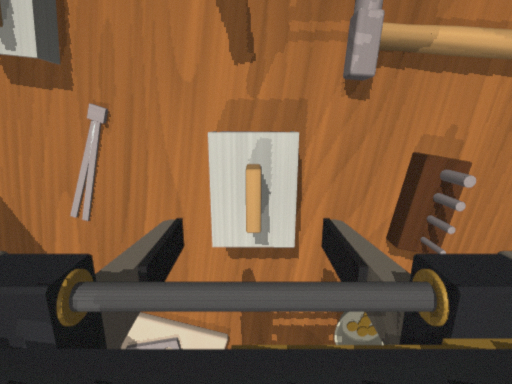

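The picture shows the guard between the fingers, with its grip at about (253,198). Wrist and top measurements agree on (577,-0.5). Next I descend and grip.

Emit:
arm_command([
  [0.25,0,3],
  [0.25,0,6],
  [0.25,0,8],
  [0.25,0,9.2],
  [0.25,0,9.55],
  [0.25,0,9.55],
  [0.25,0,9.55],
  [0.25,0,9.55],
  [0.25,0,9.55],
  [0.25,0,9.55],
  [0.25,0,9.55],
  [0.25,0,9.55],
], spin=[0,0,0,0,0,0,0,0,0,0,0,0], hand=[1,1,1,1,1,1,-1,-1,-1,-1,-1,-1], newtons=25)

```text
t: 3.2
eef_pos: [0.5759, 0.003, 0.0551]
orientation: [-2.046, -2.384, 0.0]
force: [0.2, 0.3, 0.1]
finger_gap: 0.0342
```

Emit:
arm_command([
  [0,0,0],
  [0,0,0],
  [0,0,-0.5],
  [0,0,-1.5],
  [0,0,-3],
  [0,0,-5],
  [0,0,-7],
  [0,0,-9],
  [0,0,-11],
  [0,0,-13],
  [0,0,-14.6],
  [0,0,-14.6],
], spin=[0,0,0,0,0,0,0,0,0,0,0,0], hand=[-1,-1,-1,-1,-1,-1,-1,-1,-1,-1,-1,-1])

```text
t: 4.7
eef_pos: [0.577, 0.0028, 0.2032]
orientation: [2.044, 2.381, 0.003]
force: [0.6, 0.7, -1.1]
finger_gap: 0.0139
```

```bash
python3 -c "
from go import *
from m import rect
go(463.4,343,200,16.2)
c=shot('top','t2');W=world(c)
rect(W,(200,330,130,230),.185,.205,'guard')
c=shot('scene','s2')
c=shot('wrist','w2')
"
```

```text
t 4.7 p [577.    2.8 203.2] yaw 8.71 tilt [ 0.0036 -0.0008] q [-0.205  0.169  1.608 -0.     1.361 -0.357] F [ 0.64  0.72 -1.08] gap 13.9
dp cm [35.35 -6.07  0.25] spin -0.131
guard 335 c [577.2  -0.9] size [129.2  72. ] long axis deg 89.1 z 197.0 mean [569.5  29.6]
```

View pics/t2.png

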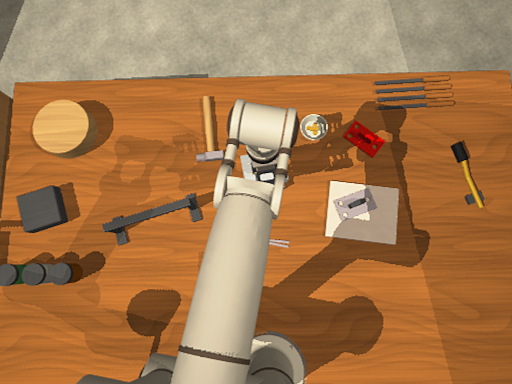

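View pics/s2.png

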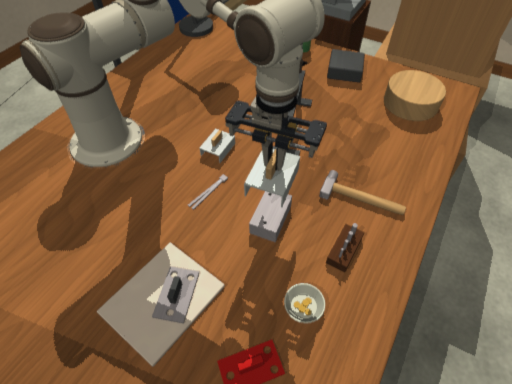

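The guard hangs level in the jaws, clear of the block at about (272,212) in the scene view. Carrying it to the rail.

Emit:
arm_command([
  [2,-0.3,0],
  [5,-0.8,0],
  [9,-1.5,0],
  [13,-2.2,0],
  [17,-2.9,0],
  [21,-3.6,0],
  [25,-4.3,0],
  [29,-5,0],
  [32,-5.5,0],
  [34.2,-5.9,0],
  [35.35,-6.07,0.1],
  [35.35,-6.07,0.2],
], spin=[0,-0.01,-0.02,-0.04,-0.06,-0.08,-0.1,-0.12,-0.131,-0.131,-0.131,-0.131], hand=[-1,-1,-1,-1,-1,-1,-1,-1,-1,-1,-1,-1])

```text
t: 6.35
eef_pos: [0.4616, 0.3438, 0.1986]
orientation: [-1.884, -2.514, 0.001]
force: [0.8, -0.9, -0.7]
finger_gap: 0.0141
```

Emit:
arm_command([
  [0,0,0],
  [0,0,0],
  [0,0,0],
], spin=[0,0,0], hand=[-1,-1,-1])

```text
t: 6.72
eef_pos: [0.4627, 0.3427, 0.1992]
orientation: [1.887, 2.512, 0.0]
force: [-0.2, -0.2, -2.5]
finger_gap: 0.0141
```

```bash
python3 -c "
from go import *
from m import rect
go(463.4,343,130,16.2)
c=shot('wrist','w3');W=world(c)
P=W.reshape(-1,3);print(np.histogram(P[:,2],bins=np.arange(.1,.25,.005)))
rect(W,(0,512,0,384),.112,.13,'rail')
c=shot('scene','s3')
"
```

```text
t 6.72 p [462.7 342.7 199.2] yaw 16.16 tilt [ 0.0001 -0.    ] q [ 0.428  0.172  1.613 -0.     1.357  0.146] F [-0.22 -0.22 -2.49] gap 14.1
dp cm [0.01 0.07 6.92] spin -0.001
(array([    0,     0,     0,   981,  1862,     0,     0,     0,     0,
           0,    17,     8,    16,     5,    11,     5,     9,    88,
       10769,    46,   126,   142,   157,   183,   230,  1994,   235,
         240,   315]), array([0.1  , 0.105, 0.11 , 0.115, 0.12 , 0.125, 0.13 , 0.135, 0.14 ,
       0.145, 0.15 , 0.155, 0.16 , 0.165, 0.17 , 0.175, 0.18 , 0.185,
       0.19 , 0.195, 0.2  , 0.205, 0.21 , 0.215, 0.22 , 0.225, 0.23 ,
       0.235, 0.24 , 0.245]))
rail 2843 c [463.  342.7] size [ 24.1 259.5] long axis deg 106.4 z 120.3 mean [440.  420.8]
```

View pics/w3.png

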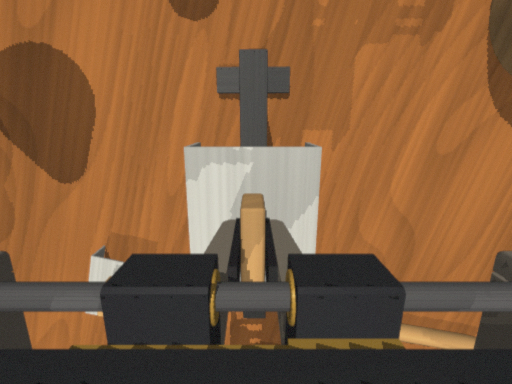

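View pics/s3.png

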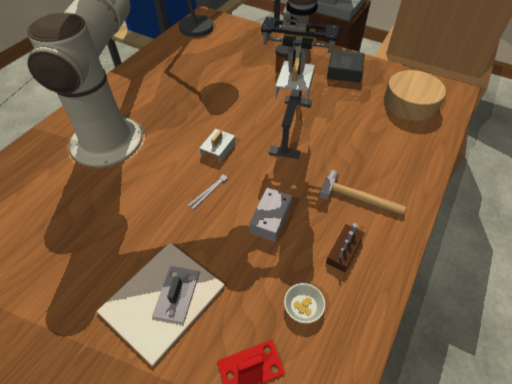

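The guard is centred over the bar: the bar at column 253 and the grip at 253. Lowering slowly.

Emit:
arm_command([
  [0,0.05,2],
  [0,0.05,4],
  [0,0.05,5.5],
  [0,0.05,6.2],
  [0,0.05,6.5],
  [0,0.05,6.7],
  [0,0.05,6.85],
  [0,0.05,6.95],
  [0,0.05,6.95],
], spin=[0,0,0,0,0,0,0,0,0], hand=[-1,-1,-1,-1,-1,-1,-1,-1,-1])

```text
t: 7.95
eef_pos: [0.4632, 0.3435, 0.1301]
orientation: [1.886, 2.512, 0.001]
force: [-0.6, -0.8, 1.2]
finger_gap: 0.0137
```

```bash
python3 -c "
from go import *
go(463.4,343,129,16.2)
W=world(shot('wrist','w4'));z=W[:,:,2];m=(z>.118)&(z<.136);print(np.median(z[150:230,200:230]),np.median(z[150:230,280:310]))
c=dict(np.load('pics/s3.npz'));im=cv2.cvtColor(c['image'],cv2.COLOR_RGB2BGR)
cv2.imwrite('pics/blk.png',cv2.resize(im[180:250,235:305],None,fx=8,fy=8,interpolation=cv2.INTER_CUBIC))
"
```

```text
t 7.95 p [463.2 343.5 130.1] yaw 16.22 tilt [0.0008 0.0003] q [ 0.429  0.239  1.677 -0.     1.225  0.146] F [-0.56 -0.82  1.19] gap 13.7
dp cm [-0.05  0.01  0.11] spin 0.0
nan nan
```

View pics/blk.png

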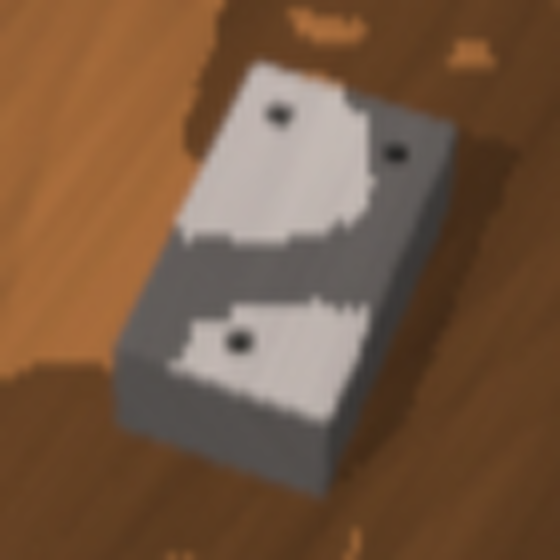

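The block's pair of holes is at its far (+y) end, the same way round as the plate's. The force going from -2.5 to +1.2 N shows the guard is resting on the bar, so I release it.

Emit:
arm_command([
  [0,0,0],
  [0,0,0],
  [0,0,0],
  [0,0,0],
  [0,0,0],
  [0,0,-0.5],
  [0,0,-2],
  [0,0,-5],
  [0,0,-9],
  [0,0,-12],
  [0,0,-12],
  [0,0,-12],
], spin=[0,0,0,0,0,0,0,0,0,0,0,0], hand=[-0.5,0,0.3,0.3,0.3,0.3,0.5,0.5,1,1,1,1])

```text
t: 9.5
eef_pos: [0.4624, 0.3431, 0.2488]
orientation: [-1.886, -2.512, 0.002]
force: [1.0, -0.5, -0.5]
finger_gap: 0.0915
```

```bash
python3 -c "
from go import *
from m import rect
go(493,-287.5,150,19)
c=shot('wrist','w5');W=world(c)
rect(W,(0,512,0,384),.15,.17,'grip')
rect(W,(120,400,0,384),.1215,.130,'top')
c=shot('top','t5');W=world(c)
rect(W,(235,295,155,205),.04,.055,'block')
c=shot('scene','s5')
"
```

```text
t 9.5 p [462.4 343.1 248.8] yaw 16.21 tilt [-0.0011 -0.0005] q [ 0.429  0.14   1.55  -0.     1.453  0.146] F [ 0.99 -0.5  -0.45] gap 91.5
dp cm [-61.41 -14.66   9.91] spin -0.049
grip 821 c [463.6 339.8] size [13.2 59.7] long axis deg 106.2 z 158.0 mean [463.3 340.8]
top 7530 c [460.4 350.2] size [ 88.1 241.1] long axis deg 106.2 z 123.2 mean [462.  344.7]
block 844 c [575.9  -1. ] size [ 70.8 120.1] long axis deg 98.0 z 45.9 mean [575.5  -0.7]
```

View pics/w5.png

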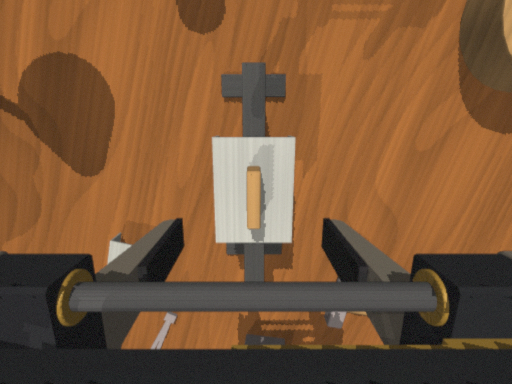

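View pics/t5.png

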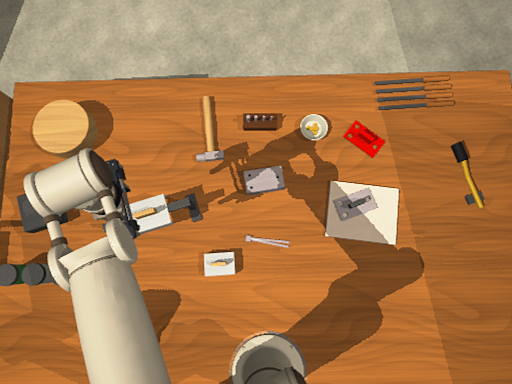

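View pics/s5.png

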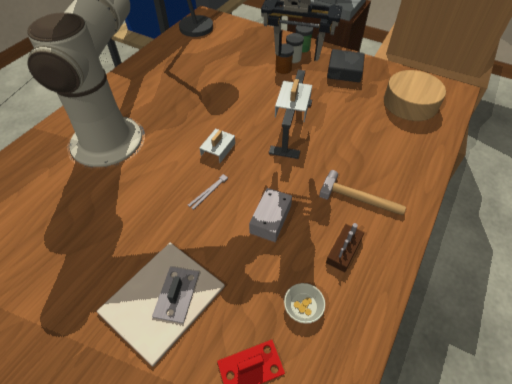

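The guard hangs level and centred on the bar: grip at (253,198) in the wrist view, grip top at z 158 mm. Next I look at the block from above on the way to the plate.

Emit:
arm_command([
  [-3,0.1,0],
  [-7,0.3,0],
  [-12,0.5,0],
  [-17,0.6,0],
  [-22,0.8,0],
  [-27,1.0,0],
  [-31,1.2,0],
  [-34,1.3,0],
  [-36.1,1.35,0],
  [-36.1,1.35,0],
  [-36.1,1.35,0],
  [-36.1,1.35,0],
], spin=[0.01,0.03,0.05,0.07,0.09,0.11,0.13,0.14,0.14,0.14,0.14,0.14], hand=[1,1,1,1,1,1,1,1,1,1,1,1])

```text
t: 11.15
eef_pos: [0.5764, 0.0016, 0.2496]
orientation: [-2.055, -2.376, -0.0]
force: [0.1, 0.2, -0.4]
finger_gap: 0.0917
```

```bash
python3 -c "
from go import *
from m import rect
go(493,-287.5,150,19)
c=shot('wrist','w6');W=world(c)
rect(W,(190,320,80,280),.04,.05,'block')
"
```

```text
t 11.15 p [576.4   1.6 249.6] yaw 8.28 tilt [-0.0001  0.0003] q [-0.207  0.14   1.548  0.     1.453 -0.351] F [ 0.07  0.16 -0.43] gap 91.7
dp cm [-27.41 -12.42   9.96] spin -0.187
block 4313 c [576.4  -1.5] size [ 70.1 120.2] long axis deg 97.8 z 45.2 mean [575.8   0.9]
```

View pics/w6.png

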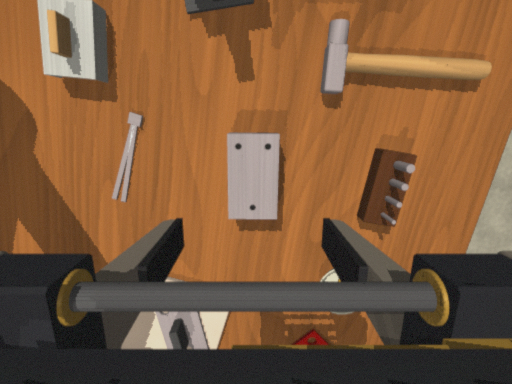

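The block lies at (576.4,-1.5), axis 97.8°, with its pair of holes at (238,147) and (268,147) and the single one at (252,208). On to the plate.

Emit:
arm_command([
  [-2.5,-1.2,1],
  [-6,-2.7,2],
  [-10,-4.5,3.6],
  [-14,-6.3,5],
  [-18,-8.2,6.5],
  [-22,-10,8],
  [-25,-11.4,9],
  [-27.4,-12.4,10],
  [-27.4,-12.4,10],
  [-27.4,-12.4,10],
  [-27.4,-12.4,10],
], spin=[-0.02,-0.04,-0.07,-0.1,-0.13,-0.16,-0.187,-0.187,-0.187,-0.187,-0.187], hand=[1,1,1,1,1,1,1,1,1,1,1])

```text
t: 12.58
eef_pos: [0.4936, -0.2874, 0.1502]
orientation: [1.824, 2.557, 0.0]
force: [-0.3, 0.3, -0.1]
finger_gap: 0.0919
```

```bash
python3 -c "
from go import *
from m import rect
c=shot('wrist','w7');W=world(c)
rect(W,(190,320,80,280),.045,.06,'grip')
rect(W,(190,320,80,280),.0155,.022,'plate')
go(493.5,-288,27,19)
"
```

```text
grip 640 c [ 493.5 -288.9] size [13.1 49.1] long axis deg 109.2 z 53.1 mean [ 493.4 -287.8]
plate 5297 c [ 494.4 -289.8] size [ 70.1 120.4] long axis deg 109.2 z 18.2 mean [ 493.4 -287.1]
t 12.62 p [ 493.5 -287.5  150.1] yaw 18.99 tilt [ 0.0006 -0.0004] q [-0.739  0.204  1.676  0.     1.261 -1.071] F [0.31 0.07 0.1 ] gap 91.9
dp cm [-0.04 -0.02 12.31] spin -0.0
```

View pics/w7.png

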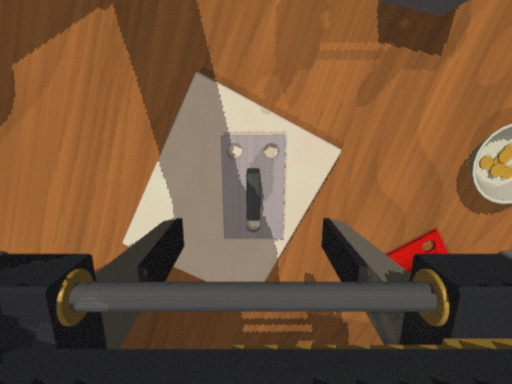

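The plate grip is at (253,195), centred between the jaws, and measured at (493.5,-289). Descending to grip it.

Emit:
arm_command([
  [-0.15,0,3],
  [-0.15,0,6],
  [-0.15,0,9],
  [-0.15,0,11],
  [-0.15,0,12.2],
  [-0.15,0,12.6],
  [-0.15,0,12.6],
  [-0.15,0,12.6],
  [-0.15,0,12.6],
  [-0.15,0,12.6],
  [-0.15,0,12.6],
  [-0.15,0,12.6],
], spin=[0,0,0,0,0,0,0,0,0,0,0,0], hand=[1,1,1,1,1,1,1,-1,-1,-1,-1,-1], newtons=45)

```text
t: 14.12
eef_pos: [0.4934, -0.2898, 0.0236]
orientation: [1.826, 2.556, 0.0]
force: [-0.3, -0.3, -0.2]
finger_gap: 0.0441
```

Emit:
arm_command([
  [0,0,0],
  [0,0,0],
  [0,0,0],
  [0,0,-0.5],
  [0,0,-1.5],
  [0,0,-3],
  [0,0,-5],
  [0,0,-7],
  [0,0,-9],
  [0,0,-10],
  [0,0,-10],
  [0,0,-10],
], spin=[0,0,0,0,0,0,0,0,0,0,0,0], hand=[-1,-1,-1,-1,-1,-1,-1,-1,-1,-1,-1,-1])

```text
t: 15.62
eef_pos: [0.4929, -0.2894, 0.1228]
orientation: [-1.826, -2.555, -0.0]
force: [-0.5, -0.6, -3.7]
finger_gap: 0.0137
```

```bash
python3 -c "
from go import *
from m import rect
c=shot('wrist','w8');W=world(c)
go(576.4,-1.4,124,7.9)
z=W[150:270,190:320,2];print(np.histogram(z[np.isfinite(z)],bins=np.arange(.1,.2,.004)))
"
```

```text
t 15.68 p [ 492.9 -289.3  122.6] yaw 18.91 tilt [-0.0014  0.0013] q [-0.742  0.238  1.695 -0.     1.211 -1.072] F [-0.5  -0.73 -3.22] gap 13.7
dp cm [24.53 17.23 -0.12] spin 0.192
(array([   0,    0,    8,  147, 6661,   46,   96,  114,  115,  134,  157,
        159,  685, 1159,  185,  179,  258,  235,  248,  181,  173,  187,
         52,    0]), array([0.1  , 0.104, 0.108, 0.112, 0.116, 0.12 , 0.124, 0.128, 0.132,
       0.136, 0.14 , 0.144, 0.148, 0.152, 0.156, 0.16 , 0.164, 0.168,
       0.172, 0.176, 0.18 , 0.184, 0.188, 0.192, 0.196]))
```

View pics/w8.png

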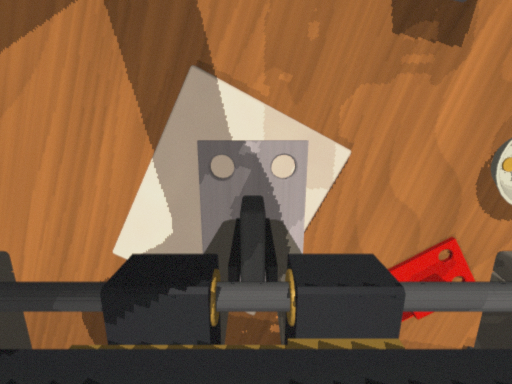

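The plate is lifted level, its holes at (222,166) and (283,166). Carrying it over the block.

Emit:
arm_command([
  [1,0.7,0],
  [3,2.1,0],
  [6,4.2,0],
  [9.5,6.6,0],
  [13,9.1,0],
  [16.5,11.6,0],
  [19.5,13.7,0],
  [22,15.5,0],
  [23.8,16.7,0],
  [24.5,17.2,0],
  [24.5,17.2,0],
  [24.5,17.2,0],
], spin=[0.01,0.03,0.05,0.07,0.1,0.13,0.16,0.18,0.192,0.192,0.192,0.192], hand=[-1,-1,-1,-1,-1,-1,-1,-1,-1,-1,-1,-1])

```text
t: 17.18
eef_pos: [0.5765, -0.003, 0.1235]
orientation: [-2.064, -2.369, 0.001]
force: [0.1, 0.1, -3.1]
finger_gap: 0.0135
```

```bash
cat > pl.py <<'E'
from go import *
import sys
from m import rect
c=shot('wrist',sys.argv[1]);W=world(c)
go(576.4,-1.4,67.5,7.9)
im=c['image']; cv2.imwrite('pics/'+sys.argv[1]+'z.png',cv2.resize(cv2.cvtColor(im,cv2.COLOR_RGB2BGR)[110:270,150:360],None,fx=3.7,fy=3.7,interpolation=cv2.INTER_CUBIC))
s=robot.read_state(); zp=s['eef_pos'][2]-.0055
rect(W,(150,360,110,257),zp-.006,zp+.004,'plate')
E
python3 pl.py w9
```

```text
t 17.23 p [576.6  -3.1 123.5] yaw 7.85 tilt [-0.0003 -0.0002] q [-0.215  0.248  1.681 -0.     1.214 -0.352] F [-0.39 -0.26 -2.63] gap 13.6
dp cm [0.17 0.01 5.6 ] spin -0.001
plate 7919 c [572.9  17.5] size [70.3 78.3] long axis deg 97.9 z 118.1 mean [571.4  28. ]
```

View pics/w9z.png

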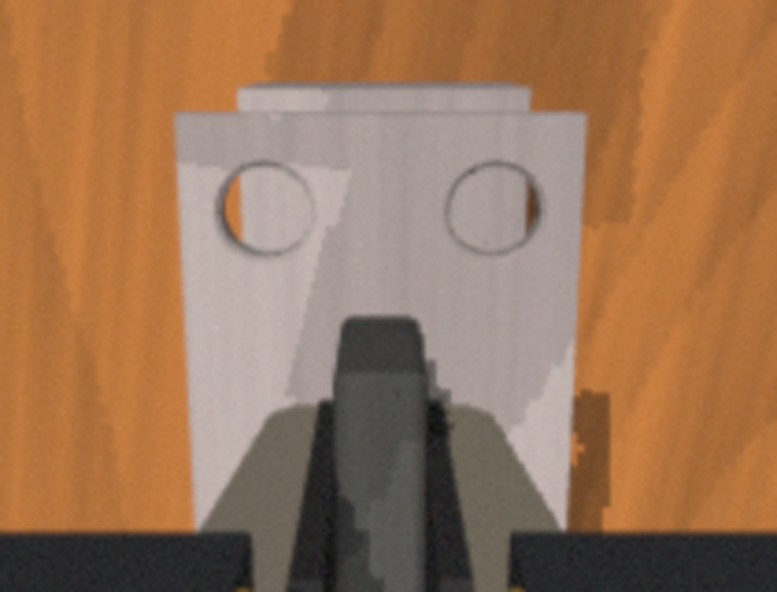

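The plate lies above the block, its edges parallel to the block's, about 2 mm short in y. Correcting that while descending.

Emit:
arm_command([
  [0.17,0.03,0.5],
  [0.17,0.03,1.5],
  [0.17,0.03,2.5],
  [0.17,0.03,3.5],
  [0.17,0.03,4.4],
  [0.17,0.03,5],
  [0.17,0.03,5.4],
  [0.17,0.03,5.55],
  [0.17,0.03,5.55],
  [0.17,0.03,5.55],
  [0.17,0.03,5.55],
], spin=[0,0,0,0,0,0,0,0,0,0,0], hand=[-1,-1,-1,-1,-1,-1,-1,-1,-1,-1,-1])

```text
t: 18.6
eef_pos: [0.577, -0.0006, 0.0684]
orientation: [2.063, 2.369, 0.0]
force: [-0.6, 0.9, -2.0]
finger_gap: 0.0139
```

```bash
python3 pl.py w10
python3 - <<'E'
from h import *
c=shot('scene','s10');im=cv2.cvtColor(c['image'],cv2.COLOR_RGB2BGR)
cv2.imwrite('pics/s10z.png',cv2.resize(im[60:260,200:340],None,fx=3,fy=3,interpolation=cv2.INTER_CUBIC))
c=shot('top','t10')
E
```

```text
t 18.65 p [577.   -0.6  68.3] yaw 7.91 tilt [ 0.0004 -0.0001] q [-0.21   0.318  1.714 -0.     1.109 -0.348] F [-0.77 -0.09 -3.94] gap 13.4
dp cm [-0.07 -0.07  0.08] spin 0.0
plate 7930 c [573.3  20. ] size [70.4 78. ] long axis deg 98.1 z 63.0 mean [571.8  30.4]
```

View pics/w10z.png

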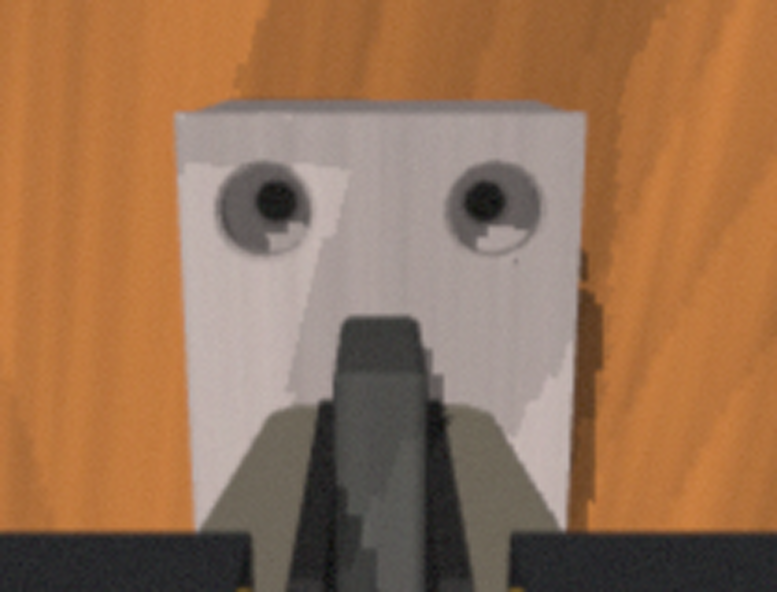

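View pics/s10z.png

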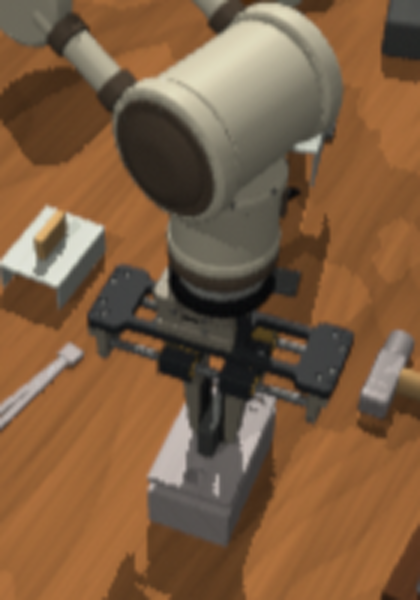

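Run:
```python
from h import *
c=dict(np.load('pics/w10.npz'));K=c['camera_matrix'];T=c['world_from_camera']
def hit(uz,vz,z):
    u=(uz+.5)/3.7-.5+150;v=(vz+.5)/3.7-.5+110
    d=T[:3,:3]@np.array([(u-K[0,2])/K[0,0],-(v-K[1,2])/K[1,1],-1]);p=T[:3,3];return (p+d*(z-p[2])/d[2])[:2]*1000
a=np.radians(97.9)
g=cv2.cvtColor(cv2.imread('pics/w10z.png'),cv2.COLOR_BGR2GRAY)
_,lab,st,ce=cv2.connectedComponentsWithStats((g<45).astype(np.uint8)[150:260])
for s,q in zip(st,ce): 
    if 500<s[4]<3000: print(s,q+[0,150])
for P,B in [((263.5,208),(276,202)),((494.5,208),(484.5,202))]:
    p=hit(*P,.0625);b=hit(*B,.045);d=b-p
    print(p,b,'shift needed world',d,'along tool x',d@[np.cos(a),np.sin(a)],'tool y',d@[np.sin(a),-np.cos(a)])
```

```text
[ 466   33   37   37 1051] [484.19314938 201.38534729]
[ 258   34   37   36 1057] [275.86849574 201.18353832]
[550.05092025  39.43693281] [550.67088819  37.99247974] shift needed world [ 0.61996794 -1.44445307] along tool x -1.5159556474034876 tool y 0.415551910881629
[589.90564167  44.96796842] [590.15598595  43.4723427 ] shift needed world [ 0.25034428 -1.49562572] along tool x -1.5158398812522147 tool y 0.04240277586835026
```

View pics/t10.png

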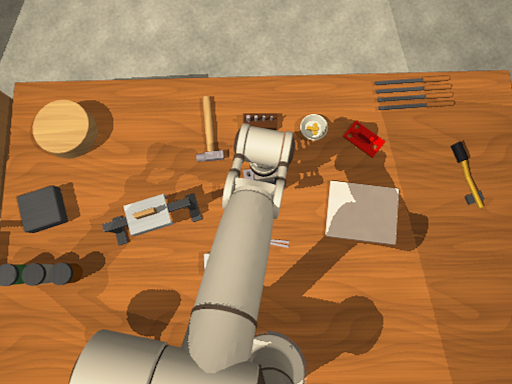

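Offset is about 1.5 mm along the tool's x. Trimming it and letting the arm settle.

Emit:
arm_command([
  [-0.07,0.02,0],
  [-0.13,0.02,0],
  [-0.13,0.02,0],
  [-0.13,0.02,0],
  [-0.13,0.02,0],
  [-0.13,0.02,0],
  [-0.13,0.02,0],
  [-0.13,0.02,0],
  [-0.13,0.02,0],
  [-0.13,0.02,0],
], spin=[0,0,0,0,0,0,0,0,0,0], hand=[-1,-1,-1,-1,-1,-1,-1,-1,-1,-1])

```text
t: 20.0
eef_pos: [0.5772, -0.0018, 0.0681]
orientation: [-2.063, -2.369, 0.0]
force: [0.7, -0.1, -2.8]
finger_gap: 0.0137
```

```bash
python3 pl.py w11
python3 - <<'E'
from m import *
c=dict(np.load('pics/w11.npz'));K=c['camera_matrix'];T=c['world_from_camera']
def hit(uz,vz,z):
    u=(uz+.5)/3.7-.5+150;v=(vz+.5)/3.7-.5+110
    d=T[:3,:3]@np.array([(u-K[0,2])/K[0,0],-(v-K[1,2])/K[1,1],-1]);p=T[:3,3];return (p+d*(z-p[2])/d[2])[:2]*1000
a=np.radians(97.9)
g=cv2.cvtColor(cv2.imread('pics/w11z.png'),cv2.COLOR_BGR2GRAY)
_,lab,st,ce=cv2.connectedComponentsWithStats((g<45).astype(np.uint8)[150:260])
for s,q in zip(st,ce):
    if 500<s[4]<3000:
        P=(263.5,208) if q[0]<380 else (494.5,208)
        d=hit(q[0],q[1]+150,.045)-hit(*P,.0625); print('tool x',d@[np.cos(a),np.sin(a)],'tool y',d@[np.sin(a),-np.cos(a)])
W=world(shot('top','t11')); 
rect(W,(120,178,190,240),.15,.17,'guard grip');rect(W,(120,178,190,240),.1215,.130,'guard top')
E
```

```text
t 20.05 p [577.2  -1.8  68.1] yaw 7.91 tilt [ 0. -0.] q [-0.212  0.32   1.713  0.     1.109 -0.35 ] F [-0.2   0.93 -3.89] gap 13.6
dp cm [ 0.05 -0.07  0.06] spin 0.0
plate 7926 c [573.6  18.7] size [70.4 78. ] long axis deg 98.0 z 62.7 mean [572.   29.2]
tool x -0.1439589900949255 tool y 0.38690240761048567
tool x -0.22272585055337035 tool y -0.10054039149142753
guard grip 114 c [464.1 339.2] size [14.8 59.8] long axis deg 105.9 z 158.7 mean [463.4 339.3]
guard top 1031 c [466.  332.9] size [ 88.6 173.5] long axis deg 105.9 z 124.2 mean [463.5 338.2]
```

View pics/w11z.png

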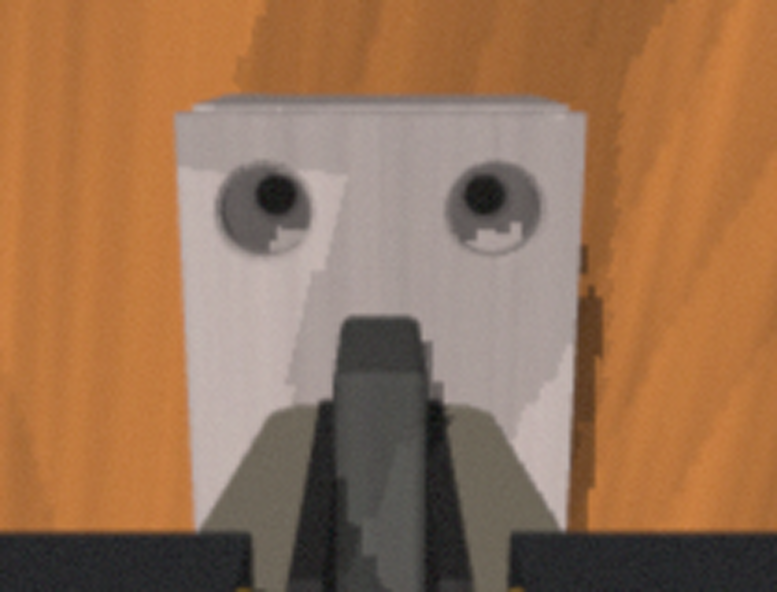

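```bash
python3 -c "
from h import *
s=robot.read_state();print(s['t'],np.abs(s['joint_vel']).max(),s['force'],s['finger_gap'])
print(robot.hand_in())"
```

```text
20.1 0.002135862900752631 [-0.0719816  -0.14168091 -3.26501007] 0.013478351598943745
the job is handed in; nothing more can be done
None
```

I lifted the guard off the block, hung it astride the rack bar and released it. I then picked up the plate and handed the job in at t = 20.1 s, still holding the plate over the block; the hand-in gave no verdict.

Last checks:
- **Guard:** The grip is within 2 mm of the bar's centreline and within about 0.5° of the bar's direction. Its top is at z about 158 mm, as expected for a guard sitting flat on the bar.
- **Plate:** The underside is about 11.5 mm above the block and level. The paired holes are within about 0.5 mm of their threaded holes, and the plate's and block's directions agree to about 0.2°. The wrist force of about 3.3 N matches the plate's weight alone, so it is not touching the block. The joints were practically still.
- **Not seen directly:** The single hole was hidden by the gripper, so its alignment is inferred from the pair and the matching angle.
- **One reading disagreed:** The fit of the guard's flat top came out too long (174 mm instead of 120 mm) because it also caught part of the bar, so I relied on the grip instead.
- **Other tools:** None of the moves came near them. I checked this only by eye in the pictures.

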